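# Close the lunch column with the double lid, then hold up the outer cover alone

## Task

Pack the lunch: stack the green salad box squarely on the closed blue box where that stands, then carry the double lid by its wooden stem, with the yellow cover still resting on the white inner lid, lower it so that the inner lid's plug drops into the salad box's mouth, and let go of the stem. Then grip the yellow cover by its black collar and lift it alone, up off the stem, leaving the inner lid seated and the column square; finish while still holding the cover level in the gripper, a few centimetres clear above the stem's top. Set things down rather than dropping them, keep the salad box and the lids level as you carry them, and leave the saucepan, tumbler and the spice jar alone.

Things in the scene. Friction and masses are not known exactly. Their poses are not given: they have to be found in the camera images.
- base_box: closed lunch box, blue with a flat white top, loose, about 0.55 kg, standing on the counter: the foot of the column. 110 long (x) by 62 wide (y) by 45 high. Origin: centre of its underside; z up. It looks the same turned half round
- salad_box: open green salad box, loose, 0.2 to 0.45 kg, on the counter. Outside 110 long (x) by 62 wide (y) by 45 high, walls and floor 3 thick (mouth 104 by 56); salad is part of it and stays 12 below the rim. Flat underside. Can be gripped across its width from outside. Origin: centre of its underside; z up. Same turned half round
- inner_lid: white inner lid with a square wooden stem, loose, 0.15 kg, on the dark wooden board. Origin: centre of plug's underside. Heights: plug 0-6, 98 (x) by 50 (y), lower half 94 by 46, enters the salad box mouth with 3 play each side; plate 6-10, 110 by 62, rests on the rim (origin then 39 above salad box underside); stem 16 by 16, parallel to the plate, 10-69. Lifted by the stem, it carries the cover
- cover: yellow outer cover, loose, about 0.14 kg, lying on the inner lid's plate, stem up through it with 2 play each side. Origin: centre of top plate's underside, 10 above inner lid's origin when nested. Top plate 0-3 high, 120 (x) by 72 (y); skirt down to -3; black square collar 3-29 high, 32 by 32, parallel. 30 of stem stands above the collar, may pass between the fingers
- stem_top (a point): centre of the top end of the wooden stem, 69 above the inner lid's origin
- board: fixed dark wooden chopping board, 170 (x) by 120 (y) by 10 thick, on which the double lid starts. Origin: centre of its underside
- saucepan: bystander: round steel pot with two loop handles, 100 across without them, 60 high. Origin: centre of its underside
- tumbler: bystander: drinking glass, 68 across, 90 high. Origin: centre of its underside
- spice_jar: bystander: brown jar with a red cap, 52 across, 90 high. Origin: centre of its underside
There are look-alikes about, which are no part of the job. Several things look just like the salad_box: the one meant starts farthest to the robot's left. Of the things that look like the cover, the larger one is meant.

How it is judged:
By the outcome, as a careful person would: the job done as asked, in the order asked, and still so for the second after the job is handed in, while the arm keeps its last pose, push and grip.
It also fails if it takes over 72 s, if anything falls off the work surface, if the arm or the gripper's body presses on something with over 40 N, if the wrist force passes 120 N, or if a joint passes its speed limit or range.

## Robot

A 6-joint arm with a two-finger parallel gripper is mounted at the origin on the work surface. World frame = base frame: x ahead of the robot, y to its left, z up, the work surface at z = 0. Lengths are in m, angles in rad, forces in N, time in s.
With the tool pointing down it reaches from about 0.3 to 1 m from the base axis. Payload 5.1 kg.
Tool frame: the origin (TCP) lies at the very end of the fingers, on their centre line; the grasp point (between the pads) lies 19 mm behind it (arm.pinch_z is the distance from the TCP to the grasp point, in m); z points along the fingers, y is the line along which they close (so a half turn about z gives the same grasp; the last joint's range is limited). The gripper opens to 95 mm and grips with 3 to 60 N. Pads are 20 mm wide; open, the fingers measure 119 mm over their backs; the gripper's body (75 mm by 180 mm) begins 59 mm behind the grasp point.
Start: joints at [1.229, 0.124, 1.65, -0, 1.367, -0.083], TCP at [0.166, 0.628, 0.186] pointing down, gripper open.
Joint ranges: [-2.61, 2.61], [-1.02, 2.33], [0.03, 2.71], [-1.35, 4.49], [0.32, 2.68], [-2.91, 2.91]. Speed limits (rad/s): [2.57, 2.57, 3.14, 3.14, 3.14, 3.14].

## Interface

Orientations are given as a unit quaternion [x, y, z, w].
In Python, from rig import arm gives the robot as it stands.
- The arm moves only by the tool servo_tool, never from a script. Its argument "plan" is a list of rows, each an object of numbers: "x", "y", "z": the shift along the world's x, y, z in cm; "yaw": the turn about the world's z in degrees; "grip": the closure, from 0 (fully open) to 1 (shut). In form: [{"x": .., "y": .., "z": .., "yaw": .., "grip": ..}, ...]. A call has 1 to 10 rows; each row shifts and turns the commanded pose from where the row before left it; what a row does not reach is not made up. A row lasts 1/10 s, in which the tool goes at most 50 mm and 8.59 degrees, less where a joint would pass 70% of its speed; a pose out of reach is approached as far as the arm can. A call is refused whole if a number of a shift passes 5 or a number of a turn 8.59, either way. A call with a gripper value outside its range is refused whole. The fingers move at their own pace and stop on an object; the grip force is fixed at half the most. Time passes only in rows, so rows that do not move let the fingers close. It gives the time, the measured TCP pose, the force, the opening and the grip force at its end, in the units of the state.
- arm.sense(): the state, without advancing time (a new reading comes with each control period).
- arm.snapshot(name): name is "scene" or "top" or "wrist"; returns the picture (480x640x3 uint8, blue, green, red); there is no depth.
- arm.calibration(name): a dict with "fov_y" (degrees; the focal length in pixels is half the picture's height over the tangent of half this angle, whatever the lens; pixels are square), "cx", "cy" (the principal point, pixels), "rvec" (rotation vector, rad) and "tvec" (3), from world to camera coordinates, as OpenCV has them. Camera axes: x right, y down, z forward; pixel columns grow to the right and rows downward; lengths in m; the calibration is good to about 2 mm. A picture is of the moment at which its call begins: read the wrist's pose just before it. calibration takes no time and is no camera call; for the wrist camera it gives the pose at the moment of the call.
- arm.sign_off(): hands the job in; it is judged then, once.
The state is a dict: "clock": time; "q": joint angles; "qd": joint speeds; "joint_torque": joint torques, N m; "eef_pos": TCP position; "eef_rot": TCP orientation; "wrist_force": force on the tool from outside, world axes, zero at the start; "wrist_torque": the same for the moment, N m; "finger_gap": finger opening in m; "finger_force": force on a finger pad.
Only numpy, scipy, OpenCV 4.12 (cv2) and the standard library are available. Lean on these libraries where they do the work, as an engineer would, in place of code of your own. Each camera call takes 0.05 s, during which the arm holds its last target. There are 200 camera calls.

## Working session

There is one attempt and no reset: what is moved stays moved. The work goes in short steps, Python scripts to look and compute and a tool call to move; the robot and the scene stay as the last step left them, time stands still between calls to the robot, and variables do not carry over. Pictures are saved under pics/ and viewed, at most 10 in all, crops included, and the job is handed in when it is done.

Besides the shell and the picture viewer there is one more tool, called after "Request:" as a command line: name --argument value ..., lists and objects as JSON in quotes. servo_tool: Moves the arm, as the interface text tells. Its arguments: {"type":"object","properties":{"plan":{"type":"array","items":{"type":"object","properties":{"x":{"type":"number"},"y":{"type":"number"},"z":{"type":"number"},"yaw":{"type":"number"},"grip":{"type":"number"}}}}},"required":["plan"]}

```bash
mkdir -p pics; ls
python3 - <<'E'
from rig import arm
import cv2
for n in("scene","top"):
    cv2.imwrite(f"pics/{n}0.png",arm.snapshot(n)); c=arm.calibration(n); print(n,c)
print(arm.sense())
E
```

```text
pics
scene {'fov_y': 56.4126948763844, 'cx': 312.47297840968184, 'cy': 233.6486568618414, 'rvec': array([ 2.15845459,  0.78957833, -0.39270623]), 'tvec': array([-0.522239  , -0.13316976,  1.12329509])}
top {'fov_y': 52.21904509579176, 'cx': 317.20762460616015, 'cy': 241.43242238931154, 'rvec': array([ 2.09949626, -2.15479223,  0.20078594]), 'tvec': array([0.11640596, 0.59384023, 1.11527069])}
{'clock': 0.1, 'q': array([ 1.22939957e+00,  1.24463726e-01,  1.65151036e+00, -3.32381701e-05,
        1.36747674e+00, -8.25814817e-02]), 'qd': array([-5.23649240e-04, -4.22126813e-04, -2.92844332e-03,  9.45528628e-05,
       -6.98561452e-04,  2.04697347e-04]), 'joint_torque': array([-2.73306523e-04, -4.18882120e+01, -3.61095428e+01,  7.77193252e-02,
        4.62156662e-02, -5.86846863e-05]), 'eef_pos': array([0.16617715, 0.62775998, 0.18481058]), 'eef_rot': array([ 1.29043360e-01,  9.91638517e-01, -9.11712760e-04, -1.79575114e-04]), 'wrist_force': array([-0.62652794,  0.19699199,  0.0652318 ]), 'wrist_torque': array([-0.00383365, -0.06472379, -0.0473773 ]), 'finger_force': 0.0, 'finger_gap': 0.09499675084701366}
```

View pics/scene0.png

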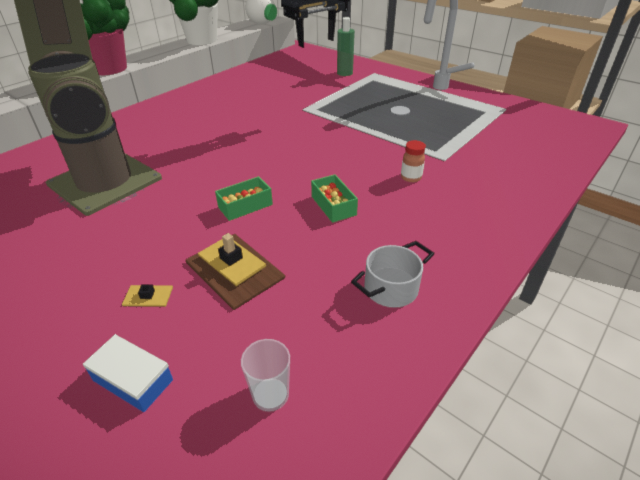

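View pics/top0.png

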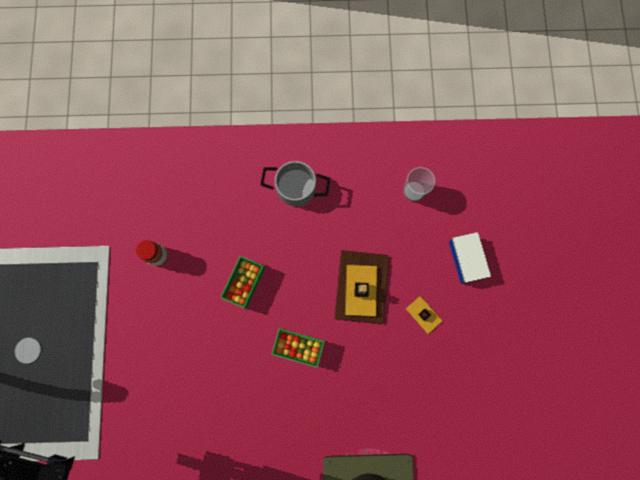

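The scene shows the blue/white box at (128,372), the board with the double lid at (233,260) and a small look-alike cover at (147,295). The two green boxes are at (245,198) and (334,198). In the top view the robot is at the bottom and +y runs to image left, so the leftmost green box is at (243,282). The other is at (299,347), the lid at (362,290) and the blue box at (470,258).

```bash
cat > fit.py <<'E'
import cv2, numpy as np
from scipy.optimize import least_squares
S=4
def K(c):
    f=240/np.tan(np.radians(c["fov_y"]/2)); return np.array([[f,0,c["cx"]],[0,f,c["cy"]],[0,0,1.]])
def proj(c,P): return cv2.projectPoints(np.asarray(P,float),c["rvec"],c["tvec"],K(c),None)[0].reshape(-1,2)
def ray(c,uv,z):
    R=cv2.Rodrigues(c["rvec"])[0]; o=-R.T@c["tvec"].ravel(); d=R.T@np.linalg.inv(K(c))@[uv[0],uv[1],1]
    return o+d*(z-o[2])/d[2]
def mask(img,kind):
    h,s,v=cv2.split(cv2.cvtColor(cv2.resize(img,None,fx=S,fy=S,interpolation=cv2.INTER_CUBIC),cv2.COLOR_BGR2HSV))
    if kind=="green": m=(h>45)&(h<85)&(s>90)&(v>35)
    if kind=="blue": m=((h>100)&(h<130)&(s>110)&(v>40))|((s<60)&(v>120))
    if kind=="yellow": m=(h>17)&(h<33)&(s>120)&(v>70)
    return m.astype(np.uint8)*255
def blob(img,kind,near):
    m=cv2.morphologyEx(mask(img,kind),cv2.MORPH_OPEN,np.ones((5,5)))
    cs=[c for c in cv2.findContours(m,cv2.RETR_EXTERNAL,cv2.CHAIN_APPROX_NONE)[0] if cv2.contourArea(c)>1500]
    c=min(cs,key=lambda c:-cv2.pointPolygonTest(c,(near[0]*S,near[1]*S),True))
    return ((cv2.convexHull(c).reshape(-1,2)+.5)/S-.5).astype(np.float32)
def dens(h,n=120):
    h=np.vstack([h,h[:1]]);d=np.r_[0,np.cumsum(np.hypot(*np.diff(h,axis=0).T))];t=np.linspace(0,d[-1],n,endpoint=False)
    return np.c_[np.interp(t,d,h[:,0]),np.interp(t,d,h[:,1])]
def box(p,L,W,z0,z1):
    x,y,z,a=p;c,s=np.cos(a),np.sin(a)
    return [[x+c*i*L/2-s*j*W/2,y+s*i*L/2+c*j*W/2,z+k] for i in(-1,1) for j in(-1,1) for k in(z0,z1)]
def fit(obs,dims,p0,fixz=None):
    """obs: list of (calib, hull). returns x,y,z,yaw, rms px"""
    D=[(c,dens(h)) for c,h in obs]
    full=lambda q:[q[0],q[1],fixz,q[2]] if fixz is not None else q
    def r(q):
        out=[]
        for c,pts in D:
            H=cv2.convexHull(proj(c,box(full(q),*dims)).astype(np.float32))
            out+=[cv2.pointPolygonTest(H,(float(a),float(b)),True) for a,b in pts]
        return out
    q0=[p0[0],p0[1],p0[3]] if fixz is not None else p0
    s=least_squares(r,q0,x_scale=[.01,.01,.1] if fixz is not None else [.01,.01,.01,.1],diff_step=1e-4,loss="soft_l1")
    return np.array(full(s.x)),np.sqrt(np.mean(np.square(r(s.x))))
E
python3 - <<'E'
import cv2,numpy as np
from fit import *
from rig import arm
C={n:arm.calibration(n) for n in("top","scene")}; I={n:cv2.imread(f"pics/{n}0.png") for n in C}
np.set_printoptions(precision=4,suppress=True)
for nm,k,t,s,d,z in(("salad","green",(243,282),(245,205),(.11,.062,0,.045),0),("other","green",(299,347),(334,205),(.11,.062,0,.045),0),
  ("base","blue",(470,258),(128,372),(.11,.062,0,.045),0),("cover","yellow",(352,300),(220,258),(.12,.072,-.003,.003),.026),("small","yellow",(418,315),(135,298),(.06,.04,-.003,.003),.003)):
    ht,hs=blob(I["top"],k,t),blob(I["scene"],k,s)
    if nm=="salad": hs=blob(I["scene"],k,(334,205))
    if nm=="other": hs=blob(I["scene"],k,(245,205))
    p=ray(C["top"],t,z)
    for a in(0,.8,1.6,2.4):
        r=[fit([(C["top"],ht),(C["scene"],hs)],d,[p[0],p[1],z,a]),fit([(C["top"],ht)],d,[p[0],p[1],z,a],z)]
        if r[0][1]<2: print(nm,a,*r,sep="  ")
E
```

```text
salad  0  (array([ 0.5077,  0.2838, -0.0023, -0.4493]), np.float64(0.5096438990186843))  (array([0.5071, 0.2832, 0.    , 0.    ]), np.float64(3.652775217522953))
salad  0.8  (array([ 0.5076,  0.2839, -0.0024, -0.449 ]), np.float64(0.5092980417287939))  (array([ 0.5074,  0.2832,  0.    , -0.4339]), np.float64(0.4343865700178963))
salad  1.6  (array([ 0.5076,  0.2839, -0.0025,  2.6917]), np.float64(0.5095239351285699))  (array([0.5074, 0.2832, 0.    , 2.7075]), np.float64(0.43437606013467084))
salad  2.4  (array([ 0.5076,  0.2838, -0.0024,  2.6912]), np.float64(0.5096036262257158))  (array([0.5074, 0.2832, 0.    , 2.7075]), np.float64(0.43437747177455643))
other  0  (array([ 0.3503,  0.1531, -0.0021,  1.2719]), np.float64(0.5098236925610843))  (array([0.3701, 0.1521, 0.    , 0.    ]), np.float64(7.42145497424171))
other  0.8  (array([ 0.3503,  0.1531, -0.002 ,  1.2706]), np.float64(0.5091737470859502))  (array([0.3502, 0.1525, 0.    , 1.2772]), np.float64(0.24141062554679818))
other  1.6  (array([ 0.3503,  0.1531, -0.002 ,  1.2712]), np.float64(0.5092680455444272))  (array([0.3502, 0.1525, 0.    , 1.277 ]), np.float64(0.24141380758059938))
other  2.4  (array([ 0.3503,  0.153 , -0.002 ,  1.2723]), np.float64(0.5101396171394809))  (array([0.3502, 0.1525, 0.    , 1.277 ]), np.float64(0.24141297657242564))
cover  0  (array([ 0.482 , -0.0009,  0.0182, -0.0618]), np.float64(0.6851810226271171))  (array([ 0.4805, -0.0008,  0.026 , -0.0654]), np.float64(0.48361517156567835))
cover  0.8  (array([ 0.482 , -0.0011,  0.0183, -0.0631]), np.float64(0.6837399854443847))  (array([ 0.4808,  0.0002,  0.026 , -0.0598]), np.float64(0.588829196656836))
cover  2.4  (array([ 0.4819, -0.001 ,  0.0182,  3.0792]), np.float64(0.68373370360767))  (array([ 0.4805, -0.    ,  0.026 ,  3.0743]), np.float64(0.5432516108158909))
```

Run:
```python
import cv2,numpy as np
from fit import *
from rig import arm
C={n:arm.calibration(n) for n in("top","scene")}; I={n:cv2.imread(f"pics/{n}0.png") for n in C}
np.set_printoptions(precision=4,suppress=True)
ht,hs=blob(I["top"],"blue",(470,258)),blob(I["scene"],"blue",(128,372))
print(cv2.boundingRect(ht),cv2.boundingRect(hs)); p=ray(C["top"],(470,258),.03)
for a in(0,.3,.8,1.6,2.4,2.9):
    for o in([(C["top"],ht),(C["scene"],hs)],[(C["top"],ht)]):
        print(a,*fit(o,(.11,.062,0,.045),[p[0],p[1],0,a],0 if len(o)==1 else None))
```

```text
(452, 232, 39, 50) (82, 333, 86, 66)
0 [ 0.5524 -0.2675  0.0042  0.1622] 4.26777642577454
0 [ 0.5538 -0.2734  0.      0.    ] 2.2328682267100413
0.3 [ 0.5524 -0.2675  0.0044  0.1646] 4.248361294712926
0.3 [ 0.5536 -0.2728  0.      0.1747] 1.6083758887017994
0.8 [ 0.553  -0.2673  0.0002  0.1436] 4.6772292521368595
0.8 [ 0.5536 -0.2728  0.      0.1769] 1.607446412133403
1.6 [ 0.5538 -0.2838  0.0169  1.3571] 8.10732423398779
1.6 [ 0.5536 -0.2728  0.      0.1746] 1.6087370928143325
2.4 [ 0.5524 -0.2675  0.0037  3.3095] 4.300253046077981
2.4 [ 0.5536 -0.2726  0.      3.3091] 1.6239751688121034
2.9 [ 0.5524 -0.2675  0.0045  3.3055] 4.238240892034482
2.9 [ 0.5537 -0.2727  0.      3.2962] 1.6376929935940532
```

Request:
servo_tool --plan '[{"x": 4,"y": -4,"yaw": -5},{"x": 4,"y": -4,"yaw": -5.5},{"x": 4,"y": -4},{"x": 4,"y": -4},{"x": 4,"y": -4},{"x": 4,"y": -4},{"x": 4,"y": -4},{"x": 2,"y": -4},{"x": 0,"y": -2},{}]'

```text
invalid input at $.plan[0]: expected keys x, y, z, yaw, grip
```

Request:
servo_tool --plan '[{"x": 4,"y": -4,"z": 0,"yaw": -5,"grip": 0},{"x": 4,"y": -4,"z": 0,"yaw": -5.5,"grip": 0},{"x": 4,"y": -4,"z": 0,"yaw": 0,"grip": 0},{"x": 4,"y": -4,"z": 0,"yaw": 0,"grip": 0},{"x": 4,"y": -4,"z": 0,"yaw": 0,"grip": 0},{"x": 4,"y": -4,"z": 0,"yaw": 0,"grip": 0},{"x": 4,"y": -4,"z": 0,"yaw": 0,"grip": 0},{"x": 3,"y": -4,"z": 0,"yaw": 0,"grip": 0},{"x": 2,"y": -2,"z": 0,"yaw": 0,"grip": 0},{"x": 0,"y": 0,"z": 0,"yaw": 0,"grip": 0}]'

```text
clock: 1.1
eef_pos: [0.4657, 0.3181, 0.1854]
eef_rot: [0.222, 0.975, -0.001, -0.0]
wrist_force: [-0.3, -0.4, 0.7]
finger_gap: 0.095
finger_force: 0.0
```

Run:
```python
from rig import arm
import cv2
c=arm.calibration("wrist"); print(c, arm.sense()["eef_pos"]); cv2.imwrite("pics/w1.png",arm.snapshot("wrist"))
from fit import *
print(proj(c,box([.5075,.2835,0,-.445],.11,.062,0,.045)))
```

```text
{'fov_y': 59.128089412568045, 'cx': 323.93962928163785, 'cy': 236.21531030281304, 'rvec': array([-2.47046302, -1.55598197, -0.20009185]), 'tvec': array([-0.48883932, -0.30230359,  0.31777511])} [0.46567137 0.3181132  0.18541899]
[[274.90575934 202.37925183]
 [268.75327172 212.01433522]
 [342.3908679  202.26656838]
 [344.75265972 211.88709462]
 [278.34729728 312.78411339]
 [273.05421753 334.59638469]
 [341.33911928 312.675696  ]
 [343.40247385 334.47459211]]
```

View pics/w1.png

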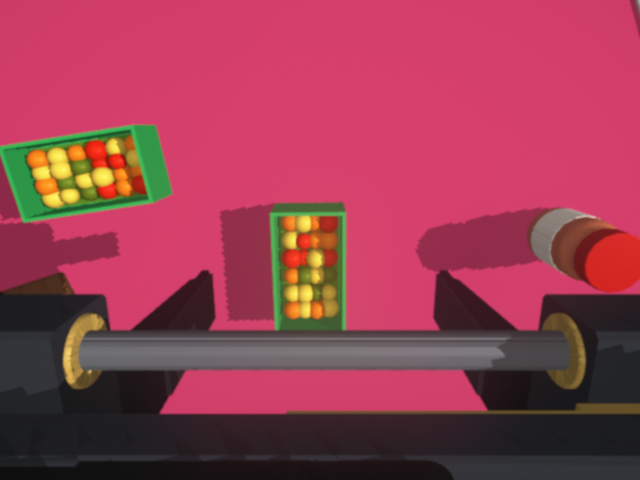

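The wrist view shows the salad box rim at (273–346, 213–330), matching the projected model within about 2 px, with its walls parallel to the fingers.

Request:
servo_tool --plan '[{"x": 2.1,"y": -1.7,"z": -2,"yaw": 0,"grip": 0},{"x": 2.1,"y": -1.8,"z": -2,"yaw": 0.4,"grip": 0},{"x": 0,"y": 0,"z": -4,"yaw": 0,"grip": 0},{"x": 0,"y": 0,"z": -4,"yaw": 0,"grip": 0},{"x": 0,"y": 0,"z": -3,"yaw": 0,"grip": 0},{"x": 0,"y": 0,"z": -2,"yaw": 0,"grip": 0},{"x": 0,"y": 0,"z": 0,"yaw": 0,"grip": 0}]'

```text
clock: 1.85
eef_pos: [0.5018, 0.2856, 0.0117]
eef_rot: [0.215, 0.977, -0.002, -0.003]
wrist_force: [-0.8, -0.5, -0.5]
finger_gap: 0.0951
finger_force: 0.0
```

Request:
servo_tool --plan '[{"x": 0,"y": 0,"z": 0,"yaw": 0,"grip": 0.3},{"x": 0,"y": 0,"z": 0,"yaw": 0,"grip": 0.5},{"x": 0,"y": 0,"z": 0,"yaw": 0,"grip": 1},{"x": 0,"y": 0,"z": 0,"yaw": 0,"grip": 1},{"x": 0,"y": 0,"z": 0,"yaw": 0,"grip": 1},{"x": 0,"y": 0,"z": 0,"yaw": 0,"grip": 1}]'

```text
clock: 2.45
eef_pos: [0.5062, 0.2858, 0.0166]
eef_rot: [0.216, 0.976, 0.0, 0.0]
wrist_force: [0.4, 0.1, 1.4]
finger_gap: 0.0521
finger_force: 0.7
```

Request:
servo_tool --plan '[{"x": 0,"y": 0,"z": 0,"yaw": 0,"grip": 1},{"x": 0,"y": 0,"z": 0,"yaw": 0,"grip": 1}]'

```text
clock: 2.65
eef_pos: [0.5059, 0.2858, 0.016]
eef_rot: [0.216, 0.976, 0.0, 0.0]
wrist_force: [0.8, 0.0, -0.2]
finger_gap: 0.0367
finger_force: 0.0
```

Run:
```python
from rig import arm
import cv2,numpy as np
cv2.imwrite("pics/s2.png",np.hstack([cv2.resize(arm.snapshot("scene")[120:280,200:420],None,fx=1.8,fy=2.5),cv2.resize(arm.snapshot("wrist"),(400,400))]))
```

```text
(no output)
```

View pics/s2.png

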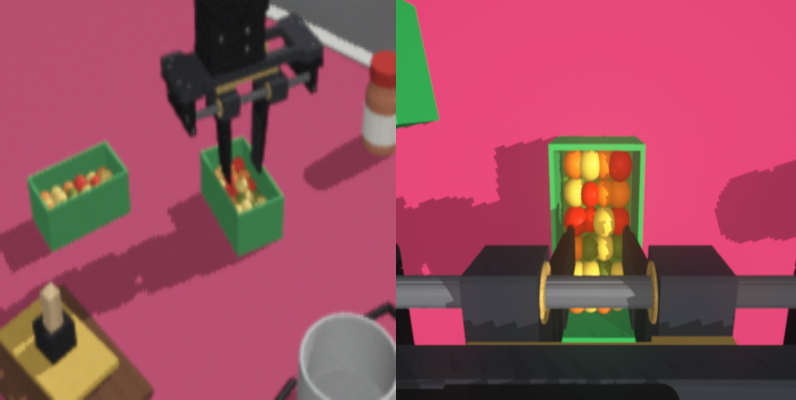

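The fingers look to be inside the mouth: tips at about scene (327,193) and (344,188), rather than outside the walls. I'll check this against the geometry.

Run:
```python
from rig import arm
from fit import *
s=arm.sense(); print(s["clock"],s["eef_pos"],s["eef_rot"],s["finger_gap"],s["finger_force"],arm.pinch_z)
c=arm.calibration("scene"); a=np.radians(64.9); d=np.array([np.cos(a),np.sin(a),0]); p=s["eef_pos"].copy()
for z in(.016,.033,.045,.06):
    p[2]=z; print(z,proj(c,[p-d*s["finger_gap"]/2,p+d*s["finger_gap"]/2]).round(0).tolist())
I=arm.snapshot("top"),arm.snapshot("scene")
for d in(.045,.035,.055):
  print(fit([(arm.calibration("scene"),blob(I[1],"green",(334,210)))],(.11,.062,0,d),[.5075,.2835,0,-.445],0))
cv2.imwrite("pics/s3.png",cv2.resize(I[1][150:240,290:390],None,fx=6,fy=6,interpolation=cv2.INTER_CUBIC))
```

```text
2.75 [0.50564789 0.28569628 0.01570364] [ 2.15854797e-01  9.76425436e-01 -1.71246531e-04 -2.13344397e-04] 0.02852338207522617 0.0 0.0188
0.016 [[327.0, 200.0], [339.0, 197.0]]
0.033 [[328.0, 194.0], [339.0, 190.0]]
0.045 [[328.0, 189.0], [339.0, 186.0]]
0.06 [[328.0, 183.0], [339.0, 180.0]]
(array([ 0.5096064 ,  0.28146114,  0.        , -0.46726099]), np.float64(1.6290711594340825))
(array([ 0.50734005,  0.28503004,  0.        , -0.45216006]), np.float64(1.1667662472352796))
(array([ 0.51061555,  0.27953723,  0.        , -0.50128307]), np.float64(2.9409415483705104))
```

View pics/s3.png

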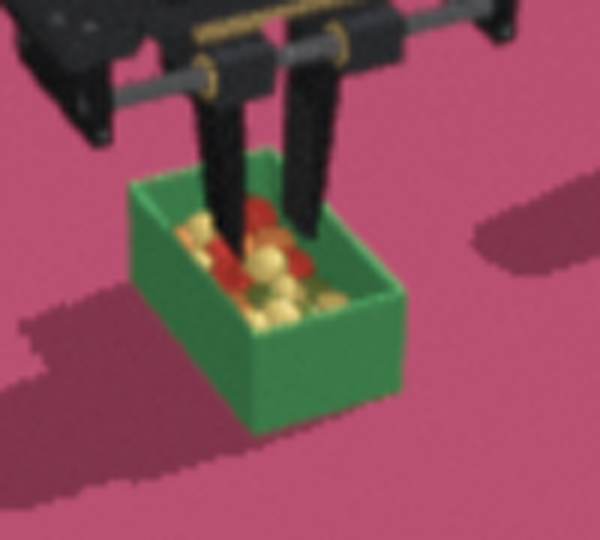

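Request:
servo_tool --plan '[{"x": 0,"y": 0,"z": 1,"yaw": 0,"grip": 1},{"x": 0,"y": 0,"z": 2,"yaw": 0,"grip": 1},{"x": 0,"y": 0,"z": 4,"yaw": 0,"grip": 0},{"x": 0,"y": 0,"z": 4,"yaw": 0,"grip": 0},{"x": 0,"y": 0,"z": 3,"yaw": 0,"grip": 0},{"x": 0,"y": 0,"z": 0,"yaw": 0,"grip": 0},{"x": 0,"y": 0,"z": 0,"yaw": 0,"grip": 0},{"x": 0,"y": 0,"z": 0,"yaw": 0,"grip": 0},{"x": 0,"y": 0,"z": 0,"yaw": 0,"grip": 0}]'

```text
clock: 3.75
eef_pos: [0.5047, 0.2853, 0.1539]
eef_rot: [0.216, 0.976, -0.001, -0.001]
wrist_force: [-0.6, -0.2, -0.4]
finger_gap: 0.0549
finger_force: 0.0
```

Run:
```python
from rig import arm
from fit import *
s=arm.sense(); print(s["clock"],s["eef_pos"],s["eef_rot"],s["finger_gap"],s["finger_force"])
C=[arm.calibration(n) for n in("top","scene")]
I=arm.snapshot("top"),arm.snapshot("scene")
H=[blob(I[0],"green",(243,282)),blob(I[1],"green",(334,210))]
for h in(.045,.04,.035): print(h,fit(list(zip(C,H)),(.11,.062,0,h),[.5075,.2835,0,-.445]),fit([(C[1],H[1])],(.11,.062,0,h),[.5075,.2835,0,-.445],0))
H=[blob(cv2.imread("pics/top0.png"),"green",(243,282)),blob(cv2.imread("pics/scene0.png"),"green",(334,210))]
print("before",fit([(C[1],H[1])],(.11,.062,0,.045),[.5075,.2835,0,-.445],0))
w=arm.snapshot("wrist")
cv2.imwrite("pics/s4.png",np.hstack([cv2.resize(I[1][150:240,290:390],(400,360)),cv2.resize(w,(400,360))]))
```

```text
3.75 [0.50473965 0.28534151 0.1539112 ] [ 0.21582489  0.97643053 -0.00104099 -0.00139652] 0.05491976688152727 0.0
0.045 (array([0.43263797, 0.21243494, 0.00141448, 0.33431275]), np.float64(25.575914992166062)) (array([ 0.50931423,  0.28176658,  0.        , -0.46709817]), np.float64(0.640630369801159))
0.04 (array([ 0.42928299,  0.21870182, -0.00331537,  0.42516678]), np.float64(25.79032862899417)) (array([ 0.50739698,  0.28437558,  0.        , -0.45573298]), np.float64(0.35305658323692624))
0.035 (array([ 0.42117606,  0.23410407, -0.01478523,  0.86996409]), np.float64(26.34769320850639)) (array([ 0.50568155,  0.28685244,  0.        , -0.45897997]), np.float64(0.9278229988257825))
before (array([ 0.50928478,  0.28176152,  0.        , -0.46626322]), np.float64(0.6319690953992297))
```

View pics/s4.png

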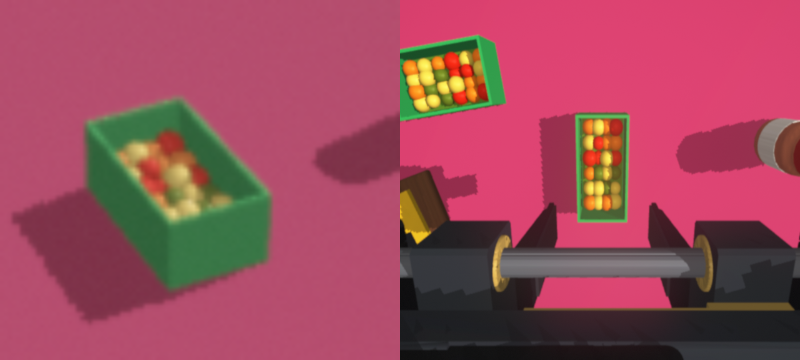

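The box is unmoved and the fingers passed through where its walls appear, without contact. I'll open, descend again and close slowly, reading gap and force as I go.

Request:
servo_tool --plan '[{"x": 0,"y": 0,"z": 0,"yaw": 0,"grip": 0},{"x": 0,"y": 0,"z": 0,"yaw": 0,"grip": 0},{"x": 0,"y": 0,"z": 0,"yaw": 0,"grip": 0},{"x": 0,"y": 0,"z": 0,"yaw": 0,"grip": 0},{"x": 0,"y": 0,"z": 0,"yaw": 0,"grip": 0},{"x": 0.2,"y": -0.2,"z": -4,"yaw": 0,"grip": 0},{"x": 0,"y": 0,"z": -4,"yaw": 0,"grip": 0},{"x": 0,"y": 0,"z": -4,"yaw": 0,"grip": 0},{"x": 0,"y": 0,"z": -1.8,"yaw": 0,"grip": 0},{"x": 0,"y": 0,"z": 0,"yaw": 0,"grip": 0}]'

```text
clock: 4.9
eef_pos: [0.5049, 0.2825, 0.014]
eef_rot: [0.216, 0.976, -0.002, -0.003]
wrist_force: [-0.3, 0.6, 0.4]
finger_gap: 0.0949
finger_force: 0.0
```

Request:
servo_tool --plan '[{"x": 0,"y": 0,"z": 0,"yaw": 0,"grip": 0.3},{"x": 0,"y": 0,"z": 0,"yaw": 0,"grip": 0.3},{"x": 0,"y": 0,"z": 0,"yaw": 0,"grip": 0.3},{"x": 0,"y": 0,"z": 0,"yaw": 0,"grip": 0.3},{"x": 0,"y": 0,"z": 0,"yaw": 0,"grip": 0.34},{"x": 0,"y": 0,"z": 0,"yaw": 0,"grip": 0.36}]'

```text
clock: 5.5
eef_pos: [0.5081, 0.284, 0.0184]
eef_rot: [0.216, 0.976, 0.0, 0.0]
wrist_force: [0.3, -0.4, -0.3]
finger_gap: 0.0618
finger_force: 0.0
```

Request:
servo_tool --plan '[{"x": 0,"y": 0,"z": 0,"yaw": 0,"grip": 0.38},{"x": 0,"y": 0,"z": 0,"yaw": 0,"grip": 0.4}]'

```text
clock: 5.7
eef_pos: [0.5078, 0.2838, 0.0179]
eef_rot: [0.216, 0.976, -0.0, -0.0]
wrist_force: [0.9, -0.2, 0.2]
finger_gap: 0.0576
finger_force: 0.0
```

Run:
```python
from rig import arm
from fit import *
T,Sc,W=[arm.snapshot(n) for n in("top","scene","wrist")]
for n,i in(("top",T),("scene",Sc)):
    m=mask(i,"green")
    for c in cv2.findContours(m,cv2.RETR_EXTERNAL,cv2.CHAIN_APPROX_NONE)[0]:
        if cv2.contourArea(c)>1500: print(n,np.array(cv2.boundingRect(c))/4,cv2.contourArea(c)/16)
a=cv2.resize(T[160:480,0:400],(400,320)); b=cv2.resize(Sc[150:240,290:390],(400,320)); 
cv2.imwrite("pics/s5.png",np.vstack([np.hstack([a,b]),np.hstack([cv2.resize(W[200:420,100:500],(440,242)),cv2.resize(Sc[0:160,160:440],(360,242))])]))
```

```text
top [275.25 328.75  49.    38.  ] 246.9375
scene [215.75 177.5   56.    42.75] 1519.03125
scene [312.   175.5   45.5   46.25] 996.46875
scene [170.25   0.    41.25  20.25] 453.0
scene [38.75  0.   39.   40.75] 831.65625
```

View pics/s5.png

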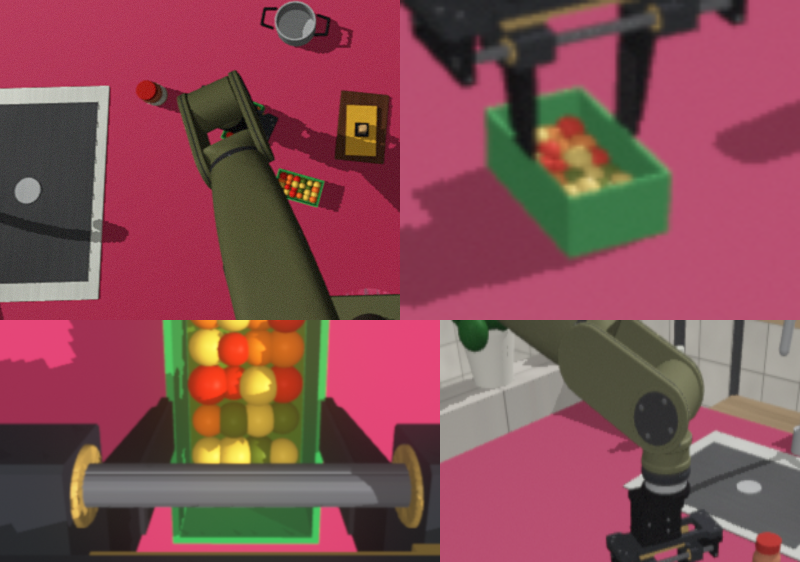

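Run:
```python
from rig import arm
from fit import *
from scipy.spatial.transform import Rotation as Ro
s=arm.sense(); c=arm.calibration("wrist"); R=Ro.from_quat(s["eef_rot"]).as_matrix(); p=s["eef_pos"]
print(p,R.round(3).tolist(),s["finger_gap"])
for dz in(0,-.019,-.04,-.08): print(dz,proj(c,[p+R@[x,g,dz] for x in(0,-.01,.01) for g in(-.0475,.0475)]).round(0).tolist())
Rc=cv2.Rodrigues(c["rvec"])[0]; print("cam in tool",R.T@(-Rc.T@c["tvec"]-p),(R.T@Rc.T).round(2).tolist())
cs=arm.calibration("scene")
for dz in(0,-.02,-.08): print("scene",dz,proj(cs,[p+R@[0,g,dz] for g in(-.03,.03)]).round(0).tolist())
# rim as seen by scene / wrist
w=arm.snapshot("wrist")
for z in(0,.045): print(z,proj(c,box([.5075,.2835,0,-.445],.11,.062,z,z)).round(0).tolist()[::2],proj(cs,box([.5075,.2835,0,-.445],.11,.062,z,z)).round(0).tolist()[::2])
```

```text
[0.50781434 0.28382167 0.01787948] [[-0.907, 0.421, -0.0], [0.421, 0.907, -0.0], [0.0, -0.0, -1.0]] 0.05717633164854607
0 [[227.0, 272.0], [418.0, 272.0], [228.0, 291.0], [417.0, 291.0], [226.0, 253.0], [419.0, 253.0]]
-0.019 [[217.0, 286.0], [427.0, 286.0], [219.0, 307.0], [426.0, 307.0], [216.0, 265.0], [429.0, 265.0]]
-0.04 [[205.0, 305.0], [440.0, 305.0], [207.0, 328.0], [438.0, 328.0], [203.0, 282.0], [441.0, 282.0]]
-0.08 [[170.0, 358.0], [474.0, 358.0], [173.0, 386.0], [471.0, 386.0], [167.0, 329.0], [477.0, 328.0]]
cam in tool [ 0.07014625  0.00035524 -0.19860794] [[0.0, -0.97, -0.25], [1.0, -0.0, 0.0], [-0.0, -0.25, 0.97]]
scene 0 [[321.0, 202.0], [345.0, 195.0]]
scene -0.02 [[321.0, 194.0], [345.0, 188.0]]
scene -0.08 [[321.0, 171.0], [346.0, 165.0]]
0 [[261.0, 156.0], [384.0, 158.0], [266.0, 352.0], [375.0, 353.0]] [[311.0, 195.0], [335.0, 189.0], [331.0, 222.0], [356.0, 214.0]]
0.045 [[245.0, 164.0], [400.0, 166.0], [254.0, 402.0], [387.0, 403.0]] [[311.0, 179.0], [335.0, 173.0], [331.0, 205.0], [357.0, 198.0]]
```

The visible fingertips sit about 20 mm above the reported TCP in both camera views (scene tips at about (322,194) and (348,187)). They seem to be passing over the rim, so I'll open, go lower carefully and retry.

Request:
servo_tool --plan '[{"x": 0,"y": 0,"z": 0,"yaw": 0,"grip": 0},{"x": 0,"y": 0,"z": 0,"yaw": 0,"grip": 0},{"x": 0,"y": 0,"z": 0,"yaw": 0,"grip": 0},{"x": 0,"y": 0,"z": 0,"yaw": 0,"grip": 0},{"x": 0,"y": 0,"z": 0,"yaw": 0,"grip": 0},{"x": 0,"y": 0,"z": -0.6,"yaw": 0,"grip": 0},{"x": 0,"y": 0,"z": -0.5,"yaw": 0,"grip": 0},{"x": 0,"y": 0,"z": -0.3,"yaw": 0,"grip": 0},{"x": 0,"y": 0,"z": 0,"yaw": 0,"grip": 0}]'

```text
clock: 6.8
eef_pos: [0.5071, 0.2835, 0.0029]
eef_rot: [0.216, 0.976, -0.001, -0.001]
wrist_force: [0.9, 0.3, 0.3]
finger_gap: 0.0952
finger_force: 0.0
```

Request:
servo_tool --plan '[{"x": 0,"y": 0,"z": 0,"yaw": 0,"grip": 0.3},{"x": 0,"y": 0,"z": 0,"yaw": 0,"grip": 0.3},{"x": 0,"y": 0,"z": 0,"yaw": 0,"grip": 0.3},{"x": 0,"y": 0,"z": 0,"yaw": 0,"grip": 0.34},{"x": 0,"y": 0,"z": 0,"yaw": 0,"grip": 0.36},{"x": 0,"y": 0,"z": 0,"yaw": 0,"grip": 0.38},{"x": 0,"y": 0,"z": 0,"yaw": 0,"grip": 0.4}]'

```text
clock: 7.5
eef_pos: [0.5079, 0.2838, 0.0041]
eef_rot: [0.216, 0.976, -0.0, 0.0]
wrist_force: [0.6, -0.2, 0.5]
finger_gap: 0.0619
finger_force: 30.0
```

Request:
servo_tool --plan '[{"x": 0,"y": 0,"z": 0,"yaw": 0,"grip": 1},{"x": 0,"y": 0,"z": 0,"yaw": 0,"grip": 1},{"x": 0,"y": 0,"z": 0.5,"yaw": 0,"grip": 1},{"x": 0,"y": 0,"z": 1,"yaw": 0,"grip": 1},{"x": 0,"y": 0,"z": 2,"yaw": 0,"grip": 1},{"x": 0,"y": 0,"z": 3,"yaw": 0,"grip": 1},{"x": 0,"y": 0,"z": 3,"yaw": 0,"grip": 1},{"x": 0,"y": 0,"z": 3,"yaw": 0,"grip": 1},{"x": 0,"y": 0,"z": 1,"yaw": 0,"grip": 1},{"x": 0,"y": 0,"z": 0,"yaw": 0,"grip": 1}]'

```text
clock: 8.5
eef_pos: [0.5091, 0.2844, 0.1413]
eef_rot: [0.216, 0.976, 0.001, 0.002]
wrist_force: [0.6, 0.3, -2.8]
finger_gap: 0.0619
finger_force: 30.0
```

```bash
cat >> fit.py <<'E'
def blobnp(img,near,roi=70):
    "non-pink blob around near (base box)"
    lab=cv2.cvtColor(cv2.resize(img,None,fx=S,fy=S,interpolation=cv2.INTER_CUBIC),cv2.COLOR_BGR2LAB)
    h,s,v=cv2.split(cv2.cvtColor(cv2.resize(img,None,fx=S,fy=S,interpolation=cv2.INTER_CUBIC),cv2.COLOR_BGR2HSV))
    a=lab[...,1].astype(int)-128; b=lab[...,2].astype(int)-128
    m=(((h>95)&(h<140)&(s>80))|((a<12)&(v>90))).astype(np.uint8)*255
    m=cv2.morphologyEx(m,cv2.MORPH_OPEN,np.ones((5,5)))
    cs=cv2.findContours(m,cv2.RETR_EXTERNAL,cv2.CHAIN_APPROX_NONE)[0]
    c=min([c for c in cs if cv2.contourArea(c)>1500],key=lambda c:-cv2.pointPolygonTest(c,(near[0]*S,near[1]*S),True))
    return ((cv2.convexHull(c).reshape(-1,2)+.5)/S-.5).astype(np.float32)
E
python3 - <<'E'
from rig import arm
from fit import *
print(arm.sense()["eef_pos"],arm.sense()["eef_rot"])
C={n:arm.calibration(n) for n in("top","scene")}; I={n:cv2.imread(f"pics/{n}0.png") for n in C}
ht,hs=blobnp(I["top"],(470,258)),blobnp(I["scene"],(128,372))
print(cv2.boundingRect(ht),cv2.boundingRect(hs))
for o,f in(([(C["top"],ht),(C["scene"],hs)],None),([(C["top"],ht)],0),([(C["scene"],hs)],0)):
    print(*fit(o,(.11,.062,0,.045),[.553,-.27,0,.2],f))
E
```

```text
[0.50906321 0.28444267 0.14127283] [0.21580141 0.97643483 0.00132187 0.00174087]
(448, 232, 43, 51) (82, 334, 91, 78)
[ 5.52818033e-01 -2.67556830e-01  3.04986360e-04  1.95461719e-01] 0.4810112652461692
[ 0.55215562 -0.26893509  0.          0.20258001] 0.19482026814844453
[ 0.55309423 -0.2670905   0.          0.19446951] 0.39001284744465003
```

Request:
servo_tool --plan '[{"x": 0.3,"y": -1,"z": 0,"yaw": 1,"grip": 1},{"x": 1,"y": -3,"z": 0,"yaw": 3,"grip": 1},{"x": 1.3,"y": -4.5,"z": 0,"yaw": 3,"grip": 1},{"x": 1.3,"y": -4.5,"z": 0,"yaw": 3,"grip": 1},{"x": 1.3,"y": -4.5,"z": 0,"yaw": 3,"grip": 1},{"x": 1.3,"y": -4.5,"z": 0,"yaw": 3,"grip": 1},{"x": 1.3,"y": -4.5,"z": 0,"yaw": 3,"grip": 1},{"x": 1.3,"y": -4.5,"z": 0,"yaw": 3,"grip": 1},{"x": 1.3,"y": -4.5,"z": 0,"yaw": 3,"grip": 1},{"x": 1.3,"y": -4.5,"z": 0,"yaw": 3,"grip": 1}]'

```text
clock: 9.5
eef_pos: [0.6236, -0.1176, 0.1359]
eef_rot: [-0.028, 1.0, 0.001, -0.002]
wrist_force: [1.5, 0.2, -1.1]
finger_gap: 0.0616
finger_force: 30.0
```

Request:
servo_tool --plan '[{"x": 1.3,"y": -4.5,"z": 0,"yaw": 3,"grip": 1},{"x": 1,"y": -4,"z": 0,"yaw": 3,"grip": 1},{"x": 0.6,"y": -3,"z": 0,"yaw": 2,"grip": 1},{"x": 0.3,"y": -1.5,"z": 0,"yaw": 0.2,"grip": 1},{"x": 0,"y": 0,"z": 0,"yaw": 0,"grip": 1},{"x": 0,"y": 0,"z": 0,"yaw": 0,"grip": 1},{"x": 0,"y": 0,"z": 0,"yaw": 0,"grip": 1},{"x": 0,"y": 0,"z": 0,"yaw": 0,"grip": 1}]'

```text
clock: 10.3
eef_pos: [0.6568, -0.2445, 0.139]
eef_rot: [-0.099, 0.995, 0.0, -0.0]
wrist_force: [0.8, 0.5, -2.0]
finger_gap: 0.0618
finger_force: 30.0
```

Run:
```python
from rig import arm
from fit import *
s=arm.sense(); c=arm.calibration("wrist"); w=arm.snapshot("wrist"); print(s["eef_pos"],s["eef_rot"],s["clock"])
cv2.imwrite("pics/w6.png",w)
u=proj(c,[[.5528,-.2677,.045]])[0]; print(u,proj(c,box([.5528,-.2677,0,.197],.11,.062,.045,.045)).round(0).tolist()[::2])
h=blobnp(w,u); print(cv2.boundingRect(h)); print(fit([(c,h)],(.11,.062,0,.045),[.5528,-.2677,0,.197],0),fit([(c,h)],(.11,.062,0,.045),[.5528,-.2677,0,.197]))
g=blob(w,"green",(324,250)); print("green",cv2.boundingRect(g))
```

```text
[ 0.65682422 -0.2444632   0.13899173] [-9.90176761e-02  9.95085656e-01  1.84970554e-04 -4.65976904e-05] 10.3
[319.78516226  67.30365039] [[269.0, -28.0], [370.0, -28.0], [274.0, 154.0], [365.0, 154.0]]
(272, -1, 100, 156)
(array([ 0.55334251, -0.26610569,  0.        ,  0.20110812]), np.float64(9.498175239348264)) (array([ 0.56588622, -0.26355416, -0.00595555,  0.20104569]), np.float64(6.801034209751617))
green (241, 160, 166, 171)
```

View pics/w6.png

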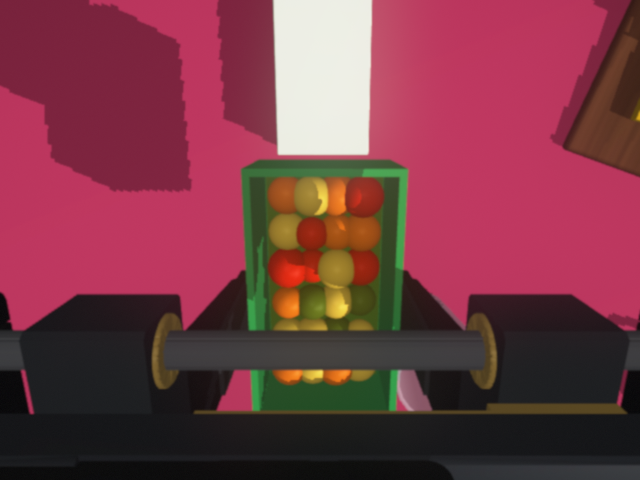

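The wrist view shows the base's white top from u = 274–371 at v = 0 to 278–368 at its near edge, v = 154. The held salad box's rim runs from about u = 245 to 407, level and parallel to it. Next I'll compare both midlines in the same camera frame.

Run:
```python
from rig import arm
from fit import *
from scipy.spatial.transform import Rotation as Ro
s=arm.sense(); c=arm.calibration("wrist"); w=cv2.imread("pics/w6.png"); R=Ro.from_quat(s["eef_rot"]).as_matrix()
T=lambda u,v,z:(R.T@(ray(c,(u,v),z)-s["eef_pos"]))[:2]*1000
lab=cv2.cvtColor(w,cv2.COLOR_BGR2LAB).astype(int); white=lab[...,1]<128+22
zr=.139-.0041+.045
for v in(30,80,130): 
    u=np.where(white[v,230:420]&(lab[v,230:420,0]>120))[0]+230; print("base",v,u[0],u[-1],T(u[0]-.5,v,.045).round(1),T(u[-1]+.5,v,.045).round(1))
v=np.where(white[:160,322]&(lab[:160,322,0]>120))[0][-1]; print("base end",v,T(322,v+.5,.045).round(1))
hsv=cv2.cvtColor(w,cv2.COLOR_BGR2HSV); g=(hsv[...,0]>45)&(hsv[...,0]<85)&(hsv[...,1]>90)
for v in(185,200,220,250): 
    u=np.where(g[v,220:430])[0]+220; print("held",v,u[0],u[-1],T(u[0]-.5,v,zr).round(1),T(u[-1]+.5,v,zr).round(1))
print("col",[(v,w[v,300].tolist()) for v in range(157,182)])
```

```text
base 30 273 371 [128.7 -32.3] [128.8  30.5]
base 80 275 369 [ 98.8 -31.9] [98.9 30.1]
base 130 276 368 [ 67.2 -32.1] [67.2 30.3]
base end 154 [51.1 -0.9]
held 185 243 406 [ 48.6 -30.3] [48.6 31. ]
held 200 244 405 [ 42.9 -30.2] [42.9 30.9]
held 220 244 404 [ 35.2 -30.6] [35.2 30.9]
held 250 246 403 [ 23.3 -30.4] [23.3 31.1]
col [(157, [104, 79, 190]), (158, [98, 81, 176]), (159, [84, 85, 138]), (160, [67, 91, 89]), (161, [61, 92, 67]), (162, [60, 92, 65]), (163, [60, 92, 66]), (164, [59, 91, 65]), (165, [59, 92, 65]), (166, [58, 91, 64]), (167, [59, 93, 64]), (168, [62, 102, 66]), (169, [66, 113, 67]), (170, [68, 117, 67]), (171, [68, 117, 67]), (172, [67, 117, 67]), (173, [66, 116, 66]), (174, [66, 116, 66]), (175, [65, 115, 66]), (176, [62, 110, 71]), (177, [53, 100, 80]), (178, [50, 97, 96]), (179, [50, 102, 116]), (180, [52, 108, 130]), (181, [53, 113, 137])]
```

Request:
servo_tool --plan '[{"x": -1,"y": -0.2,"z": 0,"yaw": 0,"grip": 1},{"x": -2.5,"y": -0.5,"z": 0,"yaw": 0,"grip": 1},{"x": -3,"y": -0.7,"z": 0,"yaw": 0,"grip": 1},{"x": -2.5,"y": -0.5,"z": 0,"yaw": 0,"grip": 1},{"x": -1.4,"y": -0.3,"z": -1,"yaw": 0,"grip": 1},{"x": 0,"y": 0,"z": -2,"yaw": 0,"grip": 1},{"x": 0,"y": 0,"z": -2,"yaw": 0,"grip": 1},{"x": 0,"y": 0,"z": -1.5,"yaw": 0,"grip": 1},{"x": 0,"y": 0,"z": -1,"yaw": 0,"grip": 1},{"x": 0,"y": 0,"z": 0,"yaw": 0,"grip": 1}]'

```text
clock: 11.35
eef_pos: [0.5516, -0.2673, 0.0621]
eef_rot: [-0.098, 0.995, 0.001, -0.001]
wrist_force: [-0.5, 0.1, -0.9]
finger_gap: 0.0617
finger_force: 30.0
```

Request:
servo_tool --plan '[{"x": 0,"y": 0,"z": 0,"yaw": 0,"grip": 1},{"x": 0,"y": 0,"z": -0.4,"yaw": 0,"grip": 1},{"x": 0,"y": 0,"z": -0.3,"yaw": 0,"grip": 1},{"x": 0,"y": 0,"z": -0.2,"yaw": 0,"grip": 1},{"x": 0,"y": 0,"z": 0,"yaw": 0,"grip": 1},{"x": 0,"y": 0,"z": 0,"yaw": 0,"grip": 1}]'

```text
clock: 11.95
eef_pos: [0.5529, -0.2682, 0.055]
eef_rot: [-0.098, 0.995, -0.0, 0.0]
wrist_force: [-0.8, -0.3, -2.1]
finger_gap: 0.0618
finger_force: 30.0
```

Request:
servo_tool --plan '[{"x": 0,"y": 0.1,"z": -0.2,"yaw": 0,"grip": 1},{"x": 0,"y": 0,"z": -0.2,"yaw": 0,"grip": 1},{"x": 0,"y": 0,"z": -0.1,"yaw": 0,"grip": 1},{"x": 0,"y": 0,"z": 0,"yaw": 0,"grip": 1},{"x": 0,"y": 0,"z": 0,"yaw": 0,"grip": 1}]'

```text
clock: 12.45
eef_pos: [0.5528, -0.2671, 0.0499]
eef_rot: [-0.098, 0.995, 0.0, -0.0]
wrist_force: [-0.3, -0.8, -2.0]
finger_gap: 0.0618
finger_force: 30.0
```

Request:
servo_tool --plan '[{"x": 0,"y": 0,"z": -0.1,"yaw": 0,"grip": 1},{"x": 0,"y": 0,"z": 0,"yaw": 0,"grip": 1},{"x": 0,"y": 0,"z": 0,"yaw": 0,"grip": 1}]'

```text
clock: 12.75
eef_pos: [0.553, -0.2672, 0.0491]
eef_rot: [-0.098, 0.995, -0.0, 0.0]
wrist_force: [-0.0, -0.2, -1.2]
finger_gap: 0.0618
finger_force: 30.0
```

Near contact (expected at about 0.049).

Request:
servo_tool --plan '[{"x": 0,"y": 0,"z": -0.1,"yaw": 0,"grip": 1},{"x": 0,"y": 0,"z": 0,"yaw": 0,"grip": 1},{"x": 0,"y": 0,"z": 0,"yaw": 0,"grip": 1}]'

```text
clock: 13.05
eef_pos: [0.553, -0.2673, 0.0491]
eef_rot: [-0.098, 0.995, -0.0, 0.0]
wrist_force: [-2.9, 2.4, 6.2]
finger_gap: 0.0616
finger_force: 30.0
```

Request:
servo_tool --plan '[{"x": 0,"y": 0,"z": 0.1,"yaw": 0,"grip": 0.3},{"x": 0,"y": 0,"z": 0,"yaw": 0,"grip": 0.25},{"x": 0,"y": 0,"z": 0,"yaw": 0,"grip": 0},{"x": 0,"y": 0,"z": 0,"yaw": 0,"grip": 0},{"x": 0,"y": 0,"z": 0,"yaw": 0,"grip": 0},{"x": 0,"y": 0,"z": 1,"yaw": 0,"grip": 0},{"x": 0,"y": 0,"z": 3,"yaw": 0,"grip": 0},{"x": 0,"y": 0,"z": 4,"yaw": 0,"grip": 0},{"x": 0,"y": 0,"z": 4,"yaw": 0,"grip": 0},{"x": 0,"y": 0,"z": 2,"yaw": 0,"grip": 0}]'

```text
clock: 14.05
eef_pos: [0.5546, -0.2682, 0.1948]
eef_rot: [-0.098, 0.995, -0.002, 0.003]
wrist_force: [0.7, -0.4, 1.1]
finger_gap: 0.0951
finger_force: 0.0
```

Request:
servo_tool --plan '[{"x": 2,"y": 2,"z": 0,"yaw": 0,"grip": 0},{"x": 4,"y": 4,"z": 0,"yaw": -5,"grip": 0},{"x": 4,"y": 5,"z": 0,"yaw": -5,"grip": 0},{"x": 0,"y": 5,"z": 0,"yaw": -5,"grip": 0},{"x": 0,"y": 5,"z": 0,"yaw": 0,"grip": 0},{"x": -4,"y": 3,"z": 0,"yaw": 0,"grip": 0},{"x": -1,"y": 2,"z": 0,"yaw": 0,"grip": 0},{"x": 0,"y": 0,"z": 0,"yaw": 0,"grip": 0},{"x": 0,"y": 0,"z": 0,"yaw": 0,"grip": 0},{"x": 0,"y": 0,"z": 0,"yaw": 0,"grip": 0}]'

```text
clock: 15.05
eef_pos: [0.5902, -0.0238, 0.1896]
eef_rot: [0.033, 0.999, -0.0, 0.001]
wrist_force: [0.1, -0.1, 0.2]
finger_gap: 0.095
finger_force: 0.0
```

Run:
```python
from rig import arm
from fit import *
s=arm.sense(); print(s["eef_pos"],s["eef_rot"],s["clock"],s["wrist_force"])
c=arm.calibration("wrist");T,Sc,W=[arm.snapshot(n) for n in("top","scene","wrist")]
for n,i in zip(("T1","S1","W1"),(T,Sc,W)): cv2.imwrite(f"pics/{n}.png",i)
C={n:arm.calibration(n) for n in("top","scene")}
print("stem proj wrist",proj(c,[[.482,0,.079],[.482,0,.049]]), "col scene", proj(C["scene"],[[.553,-.267,.09]]))
cv2.imwrite("pics/v8.png",np.hstack([cv2.resize(W,(480,360)),cv2.resize(Sc[300:420,60:180],(320,360))]))
```

```text
[ 0.59023972 -0.02375906  0.18962761] [ 3.29803969e-02  9.99455794e-01 -2.38173227e-04  5.94339214e-04] 15.05 [ 0.14249586 -0.11505456  0.16467415]
stem proj wrist [[347.32130264  65.84751666]
 [345.12692197  71.26471494]] col scene [[114.96112364 344.0194126 ]]
```

View pics/v8.png

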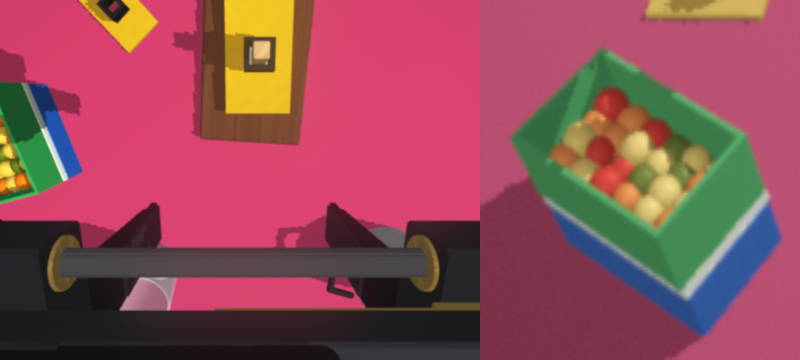

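The column looks square, with the salad box flush on the base's white top. In the wrist view (full-frame pixels) the stem top is at about (348,64) against a predicted (347,66). Now I'll measure the stem and cover accurately, and the column too.

Run:
```python
from rig import arm
from fit import *
from scipy.spatial.transform import Rotation as Ro
s=arm.sense(); c=arm.calibration("wrist"); W,T,Sc=[cv2.imread(f"pics/{n}.png") for n in("W1","T1","S1")]
C={n:arm.calibration(n) for n in("top","scene")}
h,sa,v=cv2.split(cv2.cvtColor(W,cv2.COLOR_BGR2HSV)); y=((h>17)&(h<33)&(sa>140)&(v>70))
# cover end edge and side edges at plate top z=.023
for r in(10,30,110,130,145):
    u=np.where(y[r,260:420])[0]+260; print("cover",r,u[0],u[-1],ray(c,(u[0]-.5,r),.023)[:2].round(4),ray(c,(u[-1]+.5,r),.023)[:2].round(4))
r=np.where(y[:200,330])[0][-1]; print("end",r,ray(c,(330,r+.5),.023)[:2].round(4))
sub=W[30:110,310:390]; g=sub.max(2); m=(g<70).astype(np.uint8)
n,l,st,ce=cv2.connectedComponentsWithStats(m); i=1+st[1:,4].argmax(); b=st[i]; print("collar bbox",b[:4]+[310,30,0,0])
hs=cv2.cvtColor(sub,cv2.COLOR_BGR2HSV); 
print("row64",[tuple(hs[34,k]) for k in range(14,62,2)]); print("col348",[tuple(hs[k,38]) for k in range(10,70,2)])
print("col top", fit([(C["top"],blob(T,"green",(470,255)))],(.11,.062,.045,.09),[.553,-.267,0,.2],0))
def hull2(i,p,k="green"): return blob(i,"green",p),blobnp(i,p)
a=blob(Sc,"green",(115,350)); print("scene green",fit([(C["scene"],a)],(.11,.062,.045,.09),[.553,-.267,0,.2],0))
```

```text
cover 10 299 391 [ 0.4315 -0.0325] [0.4362 0.04  ]
cover 30 299 391 [ 0.4457 -0.0337] [0.4506 0.0397]
cover 110 300 387 [ 0.5062 -0.0378] [0.511  0.0348]
cover 130 300 387 [ 0.5222 -0.0391] [0.5271 0.0344]
cover 145 300 386 [ 0.5344 -0.04  ] [0.5393 0.0332]
end 151 [ 0.5415 -0.0147]Traceback (most recent call last):
  File "<stdin>", line 12, in <module>
ValueError: attempt to get argmax of an empty sequence
```

Run:
```python
from rig import arm
from fit import *
s=arm.sense(); c=arm.calibration("wrist"); W,T,Sc=[cv2.imread(f"pics/{n}.png") for n in("W1","T1","S1")]
C={n:arm.calibration(n) for n in("top","scene")}
for k in range(26,100,3): print(k+0,"".join("#" if W[k,u].max()<75 else ("y" if W[k,u,0]<70 and W[k,u,2]>120 else "s") for u in range(316,384,2)))
for uv,z in(((348,64),.079),): print("stem",ray(c,uv,z))
a=blob(T,"green",(470,255)); print("top", fit([(C["top"],a)],(.11,.062,.045,.09),[.553,-.267,0,.2],0))
a=blob(Sc,"green",(115,350)); print("scene",fit([(C["scene"],a)],(.11,.062,.045,.09),[.553,-.267,0,.2],0))
```

```text
26 yyyyyyyyyyyyyyyyyyyyyyyyyyyyyyyyyy
29 yyyyyyyyyyyyyyyyyyyyyyyyyyyyyyyyyy
32 yyyyyyyyyyyyyyyyyyyyyyyyyyyyyyyyyy
35 yyyyyyyyyyyyyyyyyyyyyyyyyyyyyyyyyy
38 yyyyyyyyyyyyyyyyyyyyyyyyyyyyyyyyyy
41 yyyyyyyyyyyyyyyyyyyyyyyyyyyyyyyyyy
44 yyyyyyyyyyyyyyyyyyyyyyyyyyyyyyyyyy
47 yyyyyyyyyyyyyyyyyyyyyyyyyyyyyyyyyy
50 yyyyysssssssssssssssssssssyyyyyyyy
53 yyyyysssssssssssssssssssssyyyyyyyy
56 yyyyys#sssssssssssssssssssyyyyyyyy
59 yyyyys####ssssssssssssssssyyyyyyyy
62 yyyyys##ssssssssssssssssssyyyyyyyy
65 yyyyys##ssssssssssssssssssyyyyyyyy
68 yyyyys#sssssssssssssssssssyyyyyyyy
71 yyyyys##ssysssssssssssssssyyyyyyyy
74 yyyyys##ssssssssssssssssssyyyyyyyy
77 yyyyys##ssyssssssssssssssyyyyyyyyy
80 yyyyysssssyyyyyyyyyyyssssyyyyyyyyy
83 yyyyysssssyyyyyyyyyssssssyyyyyyyyy
86 yyyyyssssssssssssssssssssyyyyyyyyy
89 yyyyyssssssssssssssssssssyyyyyyyyy
92 yyyyyssssssssssssssssssssyyyyyyyyy
95 yyyyysssssssssssssssssssyyyyyyyyyy
98 yyyyyyyyyyyyyyyyyyyyyyyyyyyyyyyyyy
stem [0.48054815 0.0005066  0.079     ]
top (array([ 0.55230569, -0.26886238,  0.        ,  0.19724203]), np.float64(0.3276903838626657))
scene (array([ 0.55379898, -0.26786624,  0.        ,  0.18625914]), np.float64(0.6625115447116708))
```

Request:
servo_tool --plan '[{"x": -3,"y": 0.6,"z": 0,"yaw": -0.2,"grip": 0},{"x": -4,"y": 1,"z": 0,"yaw": 0,"grip": 0},{"x": -3,"y": 0.6,"z": -2,"yaw": 0,"grip": 0},{"x": -0.9,"y": 0.2,"z": -4,"yaw": 0,"grip": 0},{"x": 0,"y": 0,"z": -4,"yaw": 0,"grip": 0.3},{"x": 0,"y": 0,"z": -2,"yaw": 0,"grip": 0.3},{"x": 0,"y": 0,"z": -1,"yaw": 0,"grip": 0.3},{"x": 0,"y": 0,"z": 0,"yaw": 0,"grip": 0.3},{"x": 0,"y": 0,"z": 0,"yaw": 0,"grip": 0.3},{"x": 0,"y": 0,"z": 0,"yaw": 0,"grip": 0.3}]'

```text
clock: 16.2
eef_pos: [0.4821, 0.0009, 0.0608]
eef_rot: [0.034, 0.999, -0.0, 0.002]
wrist_force: [1.1, -0.2, -0.9]
finger_gap: 0.0669
finger_force: 0.0
```

Request:
servo_tool --plan '[{"x": 0,"y": 0,"z": -1.5,"yaw": 0,"grip": 0.4},{"x": 0,"y": 0,"z": -1.2,"yaw": 0,"grip": 0.4},{"x": 0,"y": 0,"z": -0.8,"yaw": 0,"grip": 0.4},{"x": 0,"y": 0,"z": 0,"yaw": 0,"grip": 0.55},{"x": 0,"y": 0,"z": 0,"yaw": 0,"grip": 0.55},{"x": 0,"y": 0,"z": 0,"yaw": 0,"grip": 0.63},{"x": 0,"y": 0,"z": 0,"yaw": 0,"grip": 0.66},{"x": 0,"y": 0,"z": 0,"yaw": 0,"grip": 0.69}]'

```text
clock: 17.0
eef_pos: [0.4808, 0.0012, 0.0244]
eef_rot: [0.034, 0.999, -0.0, 0.0]
wrist_force: [0.2, 0.6, -0.2]
finger_gap: 0.0308
finger_force: 0.0
```

Request:
servo_tool --plan '[{"x": 0,"y": 0,"z": 0,"yaw": 0,"grip": 0.69},{"x": 0,"y": 0,"z": 0,"yaw": 0,"grip": 0.69}]'

```text
clock: 17.2
eef_pos: [0.4805, 0.0012, 0.0241]
eef_rot: [0.034, 0.999, -0.0, 0.0]
wrist_force: [-0.6, -0.3, -0.3]
finger_gap: 0.0297
finger_force: 0.0
```

Request:
servo_tool --plan '[{"x": 0,"y": 0,"z": 0,"yaw": 0,"grip": 0.76},{"x": 0,"y": 0,"z": 0,"yaw": 0,"grip": 0.8},{"x": 0,"y": 0,"z": 0,"yaw": 0,"grip": 0.82},{"x": 0,"y": 0,"z": 0,"yaw": 0,"grip": 0.84},{"x": 0,"y": 0,"z": 0,"yaw": 0,"grip": 0.86},{"x": 0,"y": 0,"z": 0,"yaw": 0,"grip": 1},{"x": 0,"y": 0,"z": 0,"yaw": 0,"grip": 1}]'

```text
clock: 17.9
eef_pos: [0.4805, 0.0012, 0.0239]
eef_rot: [0.034, 0.999, -0.0, 0.0]
wrist_force: [0.5, -1.2, -0.2]
finger_gap: 0.016
finger_force: 30.0
```

Request:
servo_tool --plan '[{"x": 0,"y": 0,"z": 0.4,"yaw": 0,"grip": 1},{"x": 0,"y": 0,"z": 0.8,"yaw": 0,"grip": 1},{"x": 0,"y": 0,"z": 1.5,"yaw": 0,"grip": 1},{"x": 0,"y": 0,"z": 2.3,"yaw": 0,"grip": 1},{"x": 0,"y": 0,"z": 2.5,"yaw": 0,"grip": 1},{"x": 0,"y": 0,"z": 2.5,"yaw": 0,"grip": 1},{"x": 0,"y": 0,"z": 2,"yaw": 0,"grip": 1},{"x": 0,"y": 0,"z": 1,"yaw": 0,"grip": 1},{"x": 0,"y": 0,"z": 0,"yaw": 0,"grip": 1},{"x": 0,"y": 0,"z": 0,"yaw": 0,"grip": 1}]'

```text
clock: 18.9
eef_pos: [0.4798, 0.0014, 0.1531]
eef_rot: [0.034, 0.999, 0.0, -0.001]
wrist_force: [-0.4, -0.4, -3.7]
finger_gap: 0.0156
finger_force: 30.0
```

Run:
```python
from rig import arm
from fit import *
from scipy.spatial.transform import Rotation as Ro
s=arm.sense(); c=arm.calibration("wrist"); W=arm.snapshot("wrist"); cv2.imwrite("pics/W2.png",W); Sc=arm.snapshot("scene"); cv2.imwrite("pics/S2.png",Sc)
print(s["eef_pos"],s["eef_rot"],s["wrist_force"],s["finger_gap"])
R=Ro.from_quat(s["eef_rot"]).as_matrix(); z=s["eef_pos"][2]-.0239+.023
Tt=lambda u,v:((R.T@(ray(c,(u,v),z)-s["eef_pos"]))[:2]*1000).round(1)
h,sa,v=cv2.split(cv2.cvtColor(W,cv2.COLOR_BGR2HSV)); y=((h>17)&(h<33)&(sa>140)&(v>70))
for r in range(140,300,20):
    u=np.where(y[r])[0]
    if len(u)>30: print(r,u[0],u[-1],Tt(u[0]-.5,r),Tt(u[-1]+.5,r))
for q in(280,300,345,365):
    k=np.where(y[:330,q])[0]; print("col",q,k[0],Tt(q,k[0]-.5))
a=blob(Sc,"yellow",proj(arm.calibration("scene"),[[*(s["eef_pos"][:2]-[.02,.02]),z]])[0]); print(a.min(0),a.max(0))
cs=arm.calibration("scene"); zz=z-.003
print("scene cover",fit([(cs,a)],(.12,.072,-.003,.003),[s["eef_pos"][0],s["eef_pos"][1],zz,-.066],zz))
```

```text
[0.47984643 0.00139851 0.1530672 ] [ 3.42347437e-02  9.99413593e-01  1.10498488e-04 -6.64097051e-04] [-0.36352795 -0.41896154 -3.7115509 ] 0.015645331607739735
140 77 157 [  63.7 -113.3] [ 63.7 -76.1]
160 98 400 [  54.7 -104.9] [54.7 36.1]
180 119 399 [ 45.4 -96.3] [45.4 36. ]
200 140 398 [ 35.9 -87.4] [35.9 36. ]
220 249 397 [ 26.1 -36. ] [26.1 35.9]
240 251 396 [ 16.1 -35.4] [16.1 35.9]
260 252 396 [  5.9 -35.4] [ 5.9 36.3]
280 253 395 [ -4.6 -35.3] [-4.7 36.3]
col 280 151 [ 59.  -19.9]
col 300 151 [ 59.  -10.7]
col 345 151 [59.  10.2]
col 365 151 [59.  19.4]
[185.625 187.875] [258.875 229.625]
scene cover (array([ 4.83079553e-01,  3.78094666e-04,  1.49167201e-01, -6.48288557e-02]), np.float64(1.5722757098032902))
```

Request:
servo_tool --plan '[{"x": 0.3,"y": -1,"z": 0,"yaw": 1,"grip": 1},{"x": 0.6,"y": -2,"z": 0,"yaw": 1.5,"grip": 1},{"x": 0.9,"y": -3.5,"z": 0,"yaw": 2,"grip": 1},{"x": 1,"y": -4,"z": 0,"yaw": 2,"grip": 1},{"x": 1,"y": -4,"z": 0,"yaw": 2,"grip": 1},{"x": 1,"y": -4,"z": 0,"yaw": 2,"grip": 1},{"x": 1,"y": -3.5,"z": 0,"yaw": 2,"grip": 1},{"x": 0.8,"y": -2.5,"z": 0,"yaw": 1.5,"grip": 1},{"x": 0.4,"y": -1.6,"z": 0,"yaw": 1,"grip": 1},{"x": 0.2,"y": -0.8,"z": 0,"yaw": 0.2,"grip": 1}]'

```text
clock: 20.0
eef_pos: [0.5519, -0.2689, 0.152]
eef_rot: [-0.098, 0.995, 0.001, -0.001]
wrist_force: [-0.2, 1.1, -2.6]
finger_gap: 0.016
finger_force: 30.0
```

Request:
servo_tool --plan '[{"x": 0,"y": 0,"z": 0,"yaw": 0,"grip": 1},{"x": 0,"y": 0,"z": -0.5,"yaw": 0,"grip": 1},{"x": 0,"y": 0,"z": -1,"yaw": 0,"grip": 1},{"x": 0,"y": 0,"z": -1,"yaw": 0,"grip": 1},{"x": 0,"y": 0,"z": -0.8,"yaw": 0,"grip": 1},{"x": 0,"y": 0,"z": 0,"yaw": 0,"grip": 1},{"x": 0,"y": 0,"z": 0,"yaw": 0,"grip": 1},{"x": 0,"y": 0,"z": 0,"yaw": 0,"grip": 1}]'

```text
clock: 20.8
eef_pos: [0.5528, -0.2679, 0.1215]
eef_rot: [-0.098, 0.995, -0.0, 0.0]
wrist_force: [-0.5, -0.1, -2.0]
finger_gap: 0.0157
finger_force: 30.0
```

Run:
```python
from rig import arm
from fit import *
s=arm.sense(); print(s["eef_pos"],s["eef_rot"],s["wrist_force"],s["finger_gap"])
I={n:arm.snapshot(n) for n in("top","scene")}; z=s["eef_pos"][2]-.0239+.020; p=s["eef_pos"]
for n in I:
    c=arm.calibration(n); 
    try:
        q=proj(c,[[p[0]+(.03 if n=="top" else -.035),p[1]+.01,z]])[0]; a=blob(I[n],"yellow",q)
        print(n,q,cv2.boundingRect(a),fit([(c,a)],(.12,.072,-.003,.003),[p[0],p[1],z,.197],z))
    except Exception as e: print(n,e)
c=arm.calibration("scene"); q=proj(c,[[.553,-.267,.07]])[0].astype(int); a=I["scene"]
cv2.imwrite("pics/v9.png",cv2.resize(a[q[1]-80:q[1]+80,max(0,q[0]-90):q[0]+90],None,fx=3.7,fy=3.7,interpolation=cv2.INTER_CUBIC))
```

```text
[ 0.55279344 -0.26790736  0.12150867] [-9.82096039e-02  9.95165637e-01 -2.84446671e-04  3.83511042e-04] [-0.46918441 -0.06833232 -2.01921999] 0.015749790210170474
top [476.00088265 238.34852289] (459, 223, 31, 10) (array([ 0.54851839, -0.26718504,  0.11760867,  0.24842204]), np.float64(2.813682822392379))
scene [101.68219688 314.93206999] (58, 306, 102, 68) (array([ 0.56009866, -0.26678193,  0.11760867,  0.19953863]), np.float64(1.921320696005068))
```

View pics/v9.png

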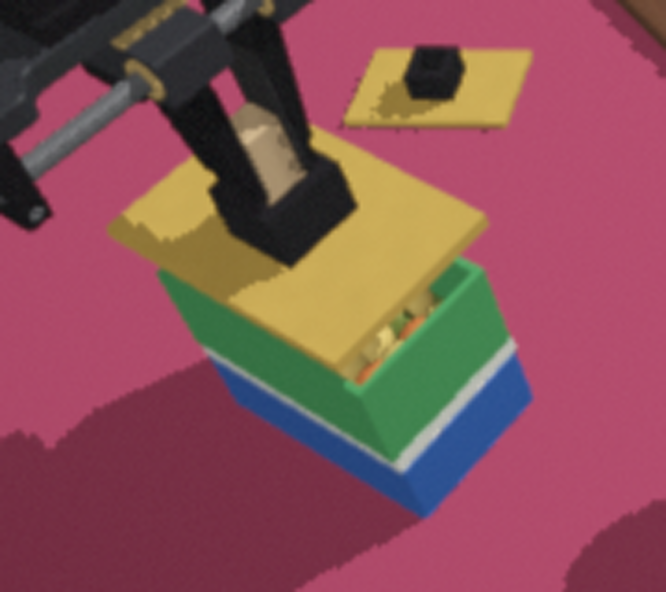

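The scene view shows the lid level and square about 2 cm over the column: cover corners at (110,230), (487,218) and (340,372) in the crop, with the salad mouth parallel below. I'll check the offset from the visible extremes.

Run:
```python
from rig import arm
from fit import *
s=arm.sense(); c=arm.calibration("scene"); I=arm.snapshot("scene"); z=s["eef_pos"][2]-.0039
a=blob(I,"yellow",(101.7,315)); m=np.array([a[:,0].min(),a[:,0].max(),a[:,1].max()]); print(m)
from scipy.optimize import least_squares
for dz in(0,-.002):
  for yaw in (.19,.197):
    f=lambda q:(lambda P:[P[:,0].min(),P[:,0].max(),P[:,1].max()]-m)(proj(c,box([*q,z+dz,yaw],.12,.072,-.003,.003)))
    r=least_squares(f,[.553,-.267]); print(dz,yaw,r.x,r.fun.round(2))
```

```text
[ 58.125 159.625 373.875]
0 0.19 [ 0.55566003 -0.2682125 ] [-1.24  1.25 -0.24]
0 0.197 [ 0.5558884  -0.26829418] [-1.37  1.38 -0.26]
-0.002 0.19 [ 0.5540446  -0.26796086] [-1.05  1.06 -0.2 ]
-0.002 0.197 [ 0.55427297 -0.26804289] [-1.18  1.19 -0.22]
```

Request:
servo_tool --plan '[{"x": -0.1,"y": 0,"z": -0.5,"yaw": 0,"grip": 1},{"x": 0,"y": 0,"z": -0.6,"yaw": 0,"grip": 1},{"x": 0,"y": 0,"z": -0.4,"yaw": 0,"grip": 1},{"x": 0,"y": 0,"z": -0.2,"yaw": 0,"grip": 1},{"x": 0,"y": 0,"z": -0.2,"yaw": 0,"grip": 1},{"x": 0,"y": 0,"z": 0,"yaw": 0,"grip": 1},{"x": 0,"y": 0,"z": 0,"yaw": 0,"grip": 1}]'

```text
clock: 21.65
eef_pos: [0.5515, -0.2678, 0.102]
eef_rot: [-0.098, 0.995, -0.0, 0.0]
wrist_force: [0.5, -0.7, -2.8]
finger_gap: 0.0156
finger_force: 30.0
```

Request:
servo_tool --plan '[{"x": 0,"y": 0,"z": -0.2,"yaw": 0,"grip": 1},{"x": 0,"y": 0,"z": 0,"yaw": 0,"grip": 1}]'

```text
clock: 21.85
eef_pos: [0.5514, -0.2677, 0.0998]
eef_rot: [-0.098, 0.995, 0.0, -0.0]
wrist_force: [0.3, -1.3, -2.6]
finger_gap: 0.0157
finger_force: 30.0
```

Inside the mouth with no contact, 2 mm to go.

Request:
servo_tool --plan '[{"x": 0.05,"y": 0,"z": -0.1,"yaw": 0,"grip": 1},{"x": 0,"y": 0,"z": 0,"yaw": 0,"grip": 1},{"x": 0,"y": 0,"z": -0.1,"yaw": 0,"grip": 1},{"x": 0,"y": 0,"z": 0,"yaw": 0,"grip": 1},{"x": 0,"y": 0,"z": 0,"yaw": 0,"grip": 1}]'

```text
clock: 22.35
eef_pos: [0.552, -0.2678, 0.098]
eef_rot: [-0.098, 0.995, -0.0, 0.0]
wrist_force: [-1.0, -0.1, -2.6]
finger_gap: 0.0154
finger_force: 30.0
```

Request:
servo_tool --plan '[{"x": 0,"y": 0,"z": -0.05,"yaw": 0,"grip": 1},{"x": 0,"y": 0,"z": 0,"yaw": 0,"grip": 1},{"x": 0,"y": 0,"z": 0,"yaw": 0,"grip": 1}]'

```text
clock: 22.65
eef_pos: [0.552, -0.2678, 0.0979]
eef_rot: [-0.098, 0.995, -0.0, 0.0]
wrist_force: [-2.1, 0.3, 1.1]
finger_gap: 0.0161
finger_force: 30.0
```

Request:
servo_tool --plan '[{"x": 0,"y": 0,"z": -0.05,"yaw": 0,"grip": 1},{"x": 0,"y": 0,"z": 0,"yaw": 0,"grip": 1},{"x": 0,"y": 0,"z": 0,"yaw": 0,"grip": 0.82},{"x": 0,"y": 0,"z": 0,"yaw": 0,"grip": 0.78},{"x": 0,"y": 0,"z": 0,"yaw": 0,"grip": 0.45},{"x": 0,"y": 0,"z": 0,"yaw": 0,"grip": 0.45},{"x": 0,"y": 0,"z": 0,"yaw": 0,"grip": 0.45},{"x": 0,"y": 0,"z": 0,"yaw": 0,"grip": 0.45},{"x": 0,"y": 0,"z": 0,"yaw": 0,"grip": 0.45}]'

```text
clock: 23.55
eef_pos: [0.552, -0.2678, 0.0969]
eef_rot: [-0.098, 0.995, -0.0, 0.0]
wrist_force: [-0.0, 0.1, -1.1]
finger_gap: 0.0508
finger_force: 0.0
```

Request:
servo_tool --plan '[{"x": 0,"y": 0,"z": -0.5,"yaw": 0,"grip": 0.45},{"x": 0,"y": 0,"z": -0.5,"yaw": 0,"grip": 0.45},{"x": 0,"y": 0,"z": -0.5,"yaw": 0,"grip": 0.45},{"x": 0,"y": 0,"z": 0,"yaw": 0,"grip": 0.45},{"x": 0,"y": 0,"z": 0,"yaw": 0,"grip": 0.45}]'

```text
clock: 24.05
eef_pos: [0.5517, -0.2676, 0.0815]
eef_rot: [-0.098, 0.995, 0.0, -0.0]
wrist_force: [0.3, 0.6, 0.2]
finger_gap: 0.0521
finger_force: 0.0
```

Run:
```python
from rig import arm
from fit import *
s=arm.sense(); print(s["eef_pos"],s["eef_rot"],s["wrist_force"],s["finger_gap"],s["clock"])
c=arm.calibration("scene"); a=arm.snapshot("scene"); q=proj(c,[[.553,-.267,.08]])[0].astype(int)
A=cv2.resize(a[q[1]-80:q[1]+80,max(0,q[0]-90):q[0]+90],(450,400),interpolation=cv2.INTER_CUBIC)
cv2.imwrite("pics/v10.png",np.hstack([A,cv2.resize(arm.snapshot("wrist")[60:480,110:530],(350,400))[:,:]]))
```

```text
[ 0.55173579 -0.26764008  0.08150267] [-9.82057442e-02  9.95166066e-01  2.01392687e-04 -3.03483684e-04] [0.30490866 0.59562989 0.18654413] 0.05214082610714574 24.05
```

Request:
servo_tool --plan '[{"x": 0,"y": 0,"z": 0,"yaw": 0,"grip": 0.58},{"x": 0,"y": 0,"z": 0,"yaw": 0,"grip": 0.62},{"x": 0,"y": 0,"z": 0,"yaw": 0,"grip": 0.64},{"x": 0,"y": 0,"z": 0,"yaw": 0,"grip": 0.66},{"x": 0,"y": 0,"z": 0,"yaw": 0,"grip": 0.68},{"x": 0,"y": 0,"z": 0,"yaw": 0,"grip": 0.7}]'

```text
clock: 24.75
eef_pos: [0.5519, -0.2676, 0.082]
eef_rot: [-0.098, 0.995, 0.0, 0.0]
wrist_force: [-0.4, 1.8, 1.7]
finger_gap: 0.0315
finger_force: 30.1
```

Request:
servo_tool --plan '[{"x": 0,"y": 0,"z": 0,"yaw": 0,"grip": 1},{"x": 0,"y": 0,"z": 0.1,"yaw": 0,"grip": 1},{"x": 0,"y": 0,"z": 0.2,"yaw": 0,"grip": 1},{"x": 0,"y": 0,"z": 0.3,"yaw": 0,"grip": 1},{"x": 0,"y": 0,"z": 0.3,"yaw": 0,"grip": 1},{"x": 0,"y": 0,"z": 0.3,"yaw": 0,"grip": 1},{"x": 0,"y": 0,"z": 0,"yaw": 0,"grip": 1}]'

```text
clock: 25.45
eef_pos: [0.5524, -0.2681, 0.0948]
eef_rot: [-0.098, 0.995, -0.0, 0.001]
wrist_force: [0.4, 0.3, -1.0]
finger_gap: 0.0316
finger_force: 30.1
```

Request:
servo_tool --plan '[{"x": 0,"y": 0,"z": 0.4,"yaw": 0,"grip": 1},{"x": 0,"y": 0,"z": 0.4,"yaw": 0,"grip": 1},{"x": 0,"y": 0,"z": 0.4,"yaw": 0,"grip": 1},{"x": 0,"y": 0,"z": 0.4,"yaw": 0,"grip": 1},{"x": 0,"y": 0,"z": 0.4,"yaw": 0,"grip": 1},{"x": 0,"y": 0,"z": 0.4,"yaw": 0,"grip": 1},{"x": 0,"y": 0,"z": 0.4,"yaw": 0,"grip": 1},{"x": 0,"y": 0,"z": 0.4,"yaw": 0,"grip": 1},{"x": 0,"y": 0,"z": 0.4,"yaw": 0,"grip": 1},{"x": 0,"y": 0,"z": 0.4,"yaw": 0,"grip": 1}]'

```text
clock: 26.45
eef_pos: [0.5519, -0.2678, 0.1343]
eef_rot: [-0.098, 0.995, -0.0, -0.0]
wrist_force: [-0.7, -0.1, -1.4]
finger_gap: 0.0318
finger_force: 30.1
```

Request:
servo_tool --plan '[{"x": 0,"y": 0,"z": 0.5,"yaw": 0,"grip": 1},{"x": 0,"y": 0,"z": 0.5,"yaw": 0,"grip": 1},{"x": 0,"y": 0,"z": 0.6,"yaw": 0,"grip": 1},{"x": 0,"y": 0,"z": 0.7,"yaw": 0,"grip": 1},{"x": 0,"y": 0,"z": 0.8,"yaw": 0,"grip": 1},{"x": 0,"y": 0,"z": 0.6,"yaw": 0,"grip": 1},{"x": 0,"y": 0,"z": 0.4,"yaw": 0,"grip": 1},{"x": 0,"y": 0,"z": 0,"yaw": 0,"grip": 1},{"x": 0,"y": 0,"z": 0,"yaw": 0,"grip": 1},{"x": 0,"y": 0,"z": 0,"yaw": 0,"grip": 1}]'

```text
clock: 27.45
eef_pos: [0.5517, -0.2676, 0.1744]
eef_rot: [-0.098, 0.995, 0.0, -0.0]
wrist_force: [0.0, -0.4, -0.6]
finger_gap: 0.0317
finger_force: 30.1
```

Run:
```python
from rig import arm
from fit import *
s=arm.sense(); print(s["eef_pos"],s["eef_rot"],s["wrist_force"],s["finger_gap"],s["clock"])
c=arm.calibration("scene"); a=arm.snapshot("scene"); q=proj(c,[[.553,-.267,.12]])[0].astype(int)
A=cv2.resize(a[max(0,q[1]-120):q[1]+110,max(0,q[0]-90):q[0]+100],(500,600),interpolation=cv2.INTER_CUBIC)
cv2.imwrite("pics/v10.png",A)
print("salad",fit([(c,blob(a,"green",proj(c,[[.58,-.24,.06]])[0]))],(.11,.062,.045,.09),[.553,-.267,0,.2],0))
```

```text
[ 0.55168837 -0.26759632  0.17442514] [-9.81897579e-02  9.95167614e-01  2.78354649e-04 -3.37162535e-04] [ 0.03925394 -0.43672519 -0.60637104] 0.03173709260737323 27.45
salad (array([ 0.55329074, -0.26789255,  0.        ,  0.13782465]), np.float64(9.959704480874192))
```

View pics/v10.png

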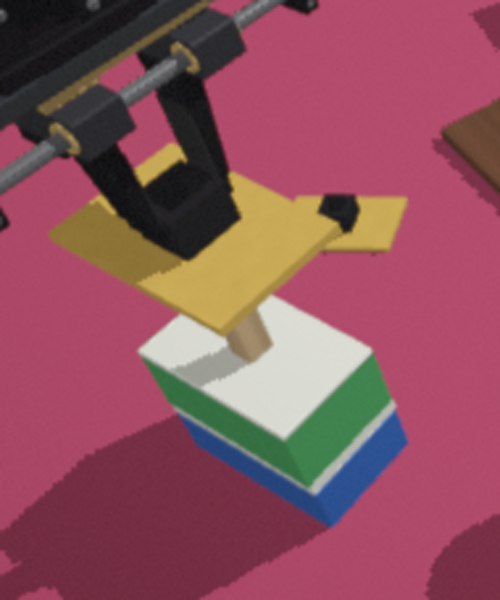

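The inner lid is seated flush on the green box and the column is square. The cover is held level, about 3 cm above the stem top.

```bash
python3 -c "
from rig import arm
print(arm.sign_off())"
```

```text
the job is handed in; nothing more can be done
None
```

The lunch is packed and handed in at about 27.5 s: salad box stacked squarely on the blue box, inner lid seated in it, and the yellow cover held level about 3 cm above the stem top.

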